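# Turn the reception stand to bring the amber jar to the pointer

## Task

Push the revolving stand round by the brass posts on its rim until the squat amber jar stands squarely in line with the fixed brass pointer with the white line, at the foot's front,, and leave it at rest there. Touch nothing that rides on the stand: the jar, the bell and the key keep their places on it. Leave the other key and the magnifier on the counter where they lie.

Things in the scene. Friction and masses are not known exactly. Their poses are not given: they have to be found in the camera images.
- stand: the stand's fixed foot: a dark steel disc 170 mm across under the tray, with an arm carrying a brass pointer (block 34 x 34 mm with a white bar 8 mm wide on top, up to 42 mm above the counter). Origin: on the turning axis at counter height. The pointer lies along the foot's own -x axis, 134 to 185 mm from the axis, just outside the tray's edge and below its top. z is up.
- tray: the wooden disc, 260 mm across, 16 mm thick, turns endlessly both ways; 1 N at the rim turns it and it stops at once when not pushed. Origin: on the axis, on its underside (34 mm above the counter; top at 50). Four brass posts, 14 mm thick, 45 mm tall (tops at 95), stand 118 mm from the axis at 45, 135, 225, 315 degrees from its x axis, counter-clockwise from above.
- jar: the squat amber glass jar with an amber lid, 60 mm across, 58 mm tall, loose on the tray with its centre about 62 mm from the axis. Origin: centre of its underside, z up. It is to stand in line with the pointer.
- bell: a steel desk bell, dome 68 mm across, 49 mm tall, loose on the tray, about 62 mm from the axis. Origin: centre of its underside.
- key_a: a brass key on a red enamel tag, 86 x 30 x 6 mm, lying loose on the tray, about 62 mm from the axis. Origin: middle of its underside; the tag lies to its +x.
- key_b: a second such key on a red enamel tag, lying on the counter left of the stand. Origin: middle of its underside.
- magnifier: a magnifier, brass-rimmed lens 82 mm across and a dark horn handle to its -x, 190 mm long in all and 18 mm high, lying on the counter right of the stand. Origin: underside of the lens centre. Farther off, beyond x = 0.58 and |y| = 0.36, stand a fixed cast iron embossing press (260 mm tall with its raised lever) on one side and a fixed card box (110 mm tall) on the other.
There are look-alikes about, which are no part of the job. Several things have the shape of the jar; the one meant has the colours described above.

How it is judged:
By the outcome, as a careful person would: the job done as asked, in the order asked, and still so for the second after the job is handed in, with the robot touching nothing.
It also fails if it takes over 51 s, if anything falls off the work surface, if the arm or the gripper's body presses on something with over 40 N, if the wrist force passes 120 N, or if a joint passes its speed limit or range.

## Robot

A 6-joint arm with a two-finger parallel gripper is mounted at the origin on the work surface. World frame = base frame: x ahead of the robot, y to its left, z up, the work surface at z = 0. Lengths are in m, angles in degrees, forces in N, time in s.
With the tool pointing down it reaches from about 0.3 to 0.75 m from the base axis. Payload 8.5 kg.
Tool frame: the origin (TCP) lies at the very end of the fingers, on their centre line; the grasp point (between the pads) lies 19 mm behind it (env.pinch_z is the distance from the TCP to the grasp point, in m); z points along the fingers, y is the line along which they close (so a half turn about z gives the same grasp; the last joint's range is limited). The gripper opens to 85 mm and grips with 20 to 120 N. Pads are 22 mm wide; open, the fingers measure 114 mm over their backs; the gripper's body (76 mm by 85 mm) begins 54 mm behind the grasp point. The pads swing forward as they close: fully open they stand 13 mm farther back than shut.
Start: joints at [64.441, 21.807, 74.336, -0, 83.858, -12.336], TCP at [0.126, 0.535, 0.231] pointing down, gripper open.
Joint ranges: [-178.18, 178.18], [-50.72, 133.34], [12.68, 142.11], [-81.47, 261.47], [9.98, 163.14], [-165.26, 165.26]. Speed limits (degrees/s): [136.94, 136.94, 180, 180, 180, 180].

## Interface

Orientations are given as a 3x3 rotation matrix whose columns are the frame's x, y, z axes.
In Python, from rig import env, viewer gives the robot as it stands.
- The arm moves only by the tool drive_tool, never from a script. Its argument "series" is a list of rows, each a list of 3 entries, a list of its own where there are three numbers: the shift along the tool's x, y, z in m, then the turn about the tool's z in degrees, then the finger opening in m, from 0 to 0.0854. A call has 1 to 20 rows; each row is the pose to reach, as a shift and turn from the pose commanded when the call began, along the tool's axes at that moment; what a row does not reach only later rows make up. A row lasts 1/10 s, in which the tool goes at most 50 mm and 8.59 degrees, less where a joint would pass 70% of its speed; a pose out of reach is approached as far as the arm can. A call with a gripper value outside its range is refused whole. The fingers move at their own pace and stop on an object; "newtons" is the grip in N (left out, the last holds). Time passes only in rows, so rows that repeat a pose let the fingers close. It gives the time, the measured TCP pose, the force, the opening and the grip force at its end, in the units of the state.
- env.observe(): the state, without advancing time (a new reading comes with each control period).
- viewer.get_image(name): name is "scene" or "top" or "wrist"; returns a dict with "img" (384x512x3 uint8, red, green, blue), "depth" (384x512 float32, m along the optical axis (not along the pixel's ray), 0 where there is no reading), "camera_matrix" (3x3 intrinsics, pixels), "rvec" (rotation vector, rad) and "tvec" (3), from world to camera coordinates, as OpenCV has them. Camera axes: x right, y down, z forward; pixel columns grow to the right and rows downward; lengths in m; the calibration is good to about 2 mm. A picture is of the moment at which its call begins.
- env.close_job(): hands the job in; it is judged then, once.
The state is a dict: "time_s": time; "q": joint angles; "qvel": joint speeds; "joint_efforts": joint torques, N m; "position": TCP position; "tool_rot": TCP orientation; "ft_force": force on the tool from outside, world axes, zero at the start; "wrist_torque": the same for the moment, N m; "grip_width": finger opening in m; "gripper_force": force on a finger pad.
Only numpy, scipy, OpenCV 4.12 (cv2) and the standard library are available. Lean on these libraries where they do the work, as an engineer would, in place of code of your own. Each camera call takes 0.05 s, during which the arm holds its last target. There are 200 camera calls.

## Working session

There is one attempt and no reset: what is moved stays moved. The work goes in short steps, Python scripts to look and compute and a tool call to move; the robot and the scene stay as the last step left them, time stands still between calls to the robot, and variables do not carry over. Pictures are saved under pics/ and viewed, at most 10 in all, crops included, and the job is handed in when it is done.

Besides the shell and the picture viewer there is one more tool, called after "Call:" as name(argument=value, ...), one argument or row to a line, values as JSON. drive_tool: Moves the arm, as the interface text tells. Its arguments: {"type":"object","properties":{"series":{"type":"array"},"newtons":{"type":"number"}},"required":["series"]}

```bash
mkdir -p pics; cat > h.py <<'E'
import numpy as np,cv2
from rig import env,viewer
def get(n):
    d=viewer.get_image(n);np.savez('last_'+n,**d);return d
def ray(d,u,v,z):
    R=cv2.Rodrigues(np.array(d['rvec']))[0];t=np.array(d['tvec']).ravel()
    c=-R.T@t;r=R.T@np.linalg.inv(d['camera_matrix'])@[u,v,1]
    return c+r*(z-c[2])/r[2]
def proj(d,p):
    return cv2.projectPoints(np.float64([p]),d['rvec'],d['tvec'],d['camera_matrix'],None)[0].ravel()
E
python3 - <<'E'
from h import *
a=get('scene');b=get('top')
cv2.imwrite('pics/a.png',a['img'][:,:,::-1]);cv2.imwrite('pics/b.png',cv2.resize(b['img'][:,:,::-1],(800,600)))
for d in(a,b):
    R=cv2.Rodrigues(np.array(d['rvec']))[0];print(-R.T@np.array(d['tvec']).ravel())
s=env.observe();print(s['position'],s['tool_rot'],s['time_s'])
E
```

```text
[ 1.05690626 -0.67794547  0.65198373]
[0.51023525 0.02848029 1.17629229]
[0.12569563 0.535174   0.2307735 ] [[-9.73485555e-01  2.28747814e-01 -5.59204558e-04]
 [ 2.28748340e-01  9.73484843e-01 -1.20709867e-03]
 [ 2.68255980e-04 -1.30301023e-03 -9.99999115e-01]] 0.1
```

View pics/a.png

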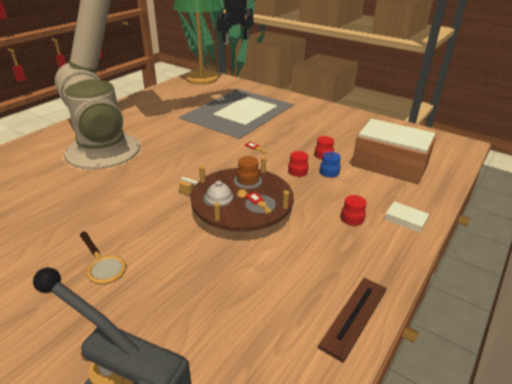

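View pics/b.png

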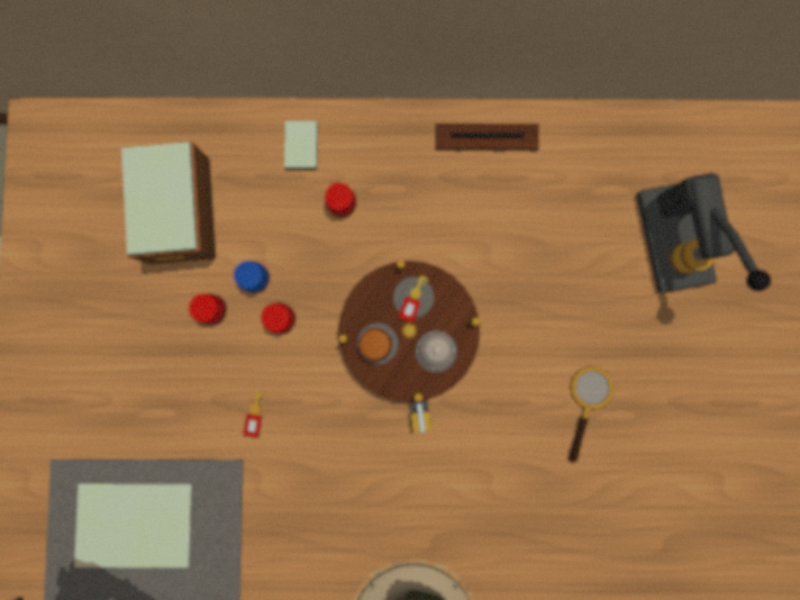

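Candidates, in the 800x600 top view: the amber jar on the tray at (375,345) is the one wanted. The red jars at (340,200), (207,308) and (278,318) and the blue one at (250,276) are look-alikes. The pointer is at (420,415), so the tray must turn counter-clockwise by about 80°, pushed by the post at (418,398). I'll measure these now and check a close crop.

```bash
cat > m.py <<'E'
from h import *
def blobs(mask,amin=6):
    n,l,s,c=cv2.connectedComponentsWithStats(mask.astype(np.uint8));return [(c[i],s[i,4]) for i in range(1,n) if s[i,4]>=amin]
def measure(d):
    im=d['img'];hsv=cv2.cvtColor(im,cv2.COLOR_RGB2HSV).astype(int);H,S,V=hsv[...,0],hsv[...,1],hsv[...,2]
    o={}
    yel=(H>=17)&(H<=30)&(S>140)&(V>90)
    amb=(H>=6)&(H<=14)&(S>180)&(V>110)
    o['yel']=[(c.round(1),a,ray(d,*c,.095).round(4)) for c,a in blobs(yel)]
    o['amb']=[(c.round(1),a,ray(d,*c,.104).round(4)) for c,a in blobs(amb,60)]
    wh=(S<70)&(V>130)
    o['wh']=[(c.round(1),a,ray(d,*c,.042).round(4)) for c,a in blobs(wh) if 220<c[0]<310 and 180<c[1]<290]
    dark=(V<110)&(H<15)&(S>120)
    o['dark']=[(c.round(1),a,ray(d,*c,.05).round(4)) for c,a in blobs(dark,1500)]
    return o
if __name__=='__main__':
    d=get('top')
    for k,v in measure(d).items():
        print(k)
        for x in v:print(' ',*x)
    cv2.imwrite('pics/c.png',cv2.resize(d['img'][155:285,200:325,::-1],(625,600)[:2] if 0 else (576,600),interpolation=cv2.INTER_CUBIC))
E
python3 m.py
```

```text
yel
  [441.2 165.3] 264 [ 0.6683 -0.4858  0.095 ]
  [256.3 168.7] 26 [0.6569 0.0255 0.095 ]
  [267.6 183.4] 61 [ 0.6161 -0.0056  0.095 ]
  [304.  205.2] 31 [ 0.5564 -0.1056  0.095 ]
  [261.5 211.1] 74 [0.5397 0.0108 0.095 ]
  [219.2 216.4] 30 [0.5247 0.1268 0.095 ]
  [378.2 249.1] 253 [ 0.4376 -0.3067  0.095 ]
  [163.9 257.6] 85 [0.4126 0.2757 0.095 ]
  [267.2 253.7] 30 [ 0.424  -0.0049  0.095 ]
  [273.8 268.9] 48 [ 0.3833 -0.0229  0.095 ]
  [264.7 270.5] 55 [0.3791 0.0018 0.095 ]
amb
  [239.7 220. ] 275 [0.515  0.0703 0.104 ]
wh
  [261.4 197.7] 30 [0.5797 0.0103 0.042 ]
  [280.  222.8] 221 [ 0.5079 -0.0431  0.042 ]
  [269.  267.2] 61 [ 0.3819 -0.0117  0.042 ]
dark
  [260.5 212.7] 4291 [0.5363 0.0131 0.05  ]
```

View pics/c.png

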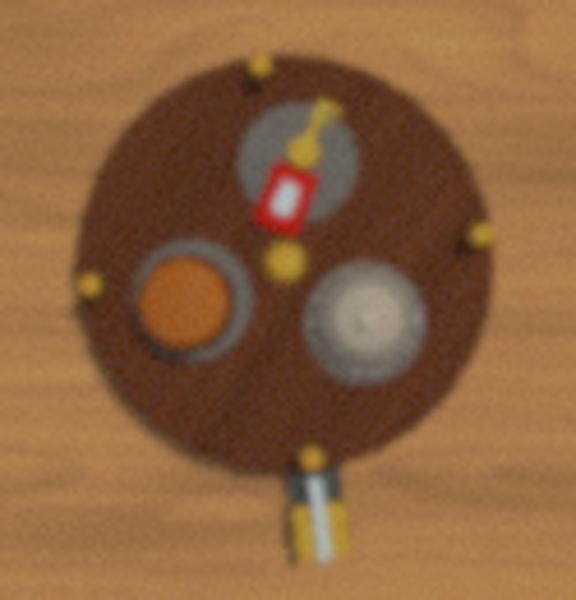

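The crop shows the amber jar on the left coaster at crop (183,300). The front post at (312,457) stands just behind the pointer at (320,515).

Measured values:
- **Axis:** (0.5405, 0.0105), with post radius 0.1174, which matches the 118 mm given.
- **Pointer:** azimuth 188.0°.
- **Jar:** azimuth 113.1°, radius 65 mm.

The tray therefore turns about +75°. I'll straddle the front post and sweep it round.

Call:
drive_tool(
  series=[
    [[-0.04, -0.045, 0.0], 8, 0.03],
    [[-0.08, -0.09, 0.01], 16, 0.03],
    [[-0.11, -0.13, 0.01], 24, 0.03],
    [[-0.14, -0.165, 0.02], 32, 0.03],
    [[-0.17, -0.2, 0.02], 40, 0.03],
    [[-0.2, -0.235, 0.02], 48, 0.03],
    [[-0.23, -0.265, 0.03], 56, 0.03],
    [[-0.26, -0.3, 0.03], 64, 0.03],
    [[-0.29, -0.33, 0.03], 72, 0.03],
    [[-0.32, -0.36, 0.04], 80, 0.03],
    [[-0.35, -0.39, 0.04], 88, 0.03],
    [[-0.37, -0.42, 0.05], 96, 0.03],
    [[-0.39, -0.44, 0.06], 104, 0.03],
    [[-0.4, -0.45, 0.07], 112, 0.03],
    [[-0.411, -0.459, 0.07], 120, 0.03],
    [[-0.411, -0.459, 0.07], 128, 0.03],
    [[-0.411, -0.459, 0.07], 136, 0.03],
    [[-0.411, -0.459, 0.07], 144, 0.03],
    [[-0.411, -0.459, 0.07], 152, 0.03],
    [[-0.411, -0.459, 0.07], 159.3, 0.03],
  ],
)

```text
time_s: 2.15
position: [0.4208, -0.0054, 0.1612]
tool_rot: [[0.992, 0.125, -0.0], [0.125, -0.992, 0.0], [-0.0, -0.0, -1.0]]
ft_force: [1.1, 0.2, -0.2]
grip_width: 0.0302
gripper_force: 0.0
```

```bash
python3 - <<'E'
from h import *
d=get('wrist');cv2.imwrite('pics/d.png',d['img'][:,:,::-1])
s=env.observe();print(s['position'],s['tool_rot'],s['q'],s['time_s'],s['grip_width'],s['ft_force'])
print(proj(d,[.424,-.0049,.095]),proj(d,s['position']))
E
```

```text
[ 0.42079404 -0.00541742  0.1612199 ] [[ 9.92917386e-01  1.18806362e-01 -3.35704695e-04]
 [ 1.18806391e-01 -9.92917437e-01  6.75511003e-05]
 [-3.25301545e-04 -1.06956525e-04 -9.99999941e-01]] [-1.69494989e+01  1.32788771e+01  1.00176557e+02 -2.07641956e-03
  6.65640929e+01  6.62281069e+01] 2.2 0.029913186962481103 [-0.47792035  1.33886069  0.33666907]
[258.97773868 204.79926777] [258.81640555 251.17009803]
```

View pics/d.png

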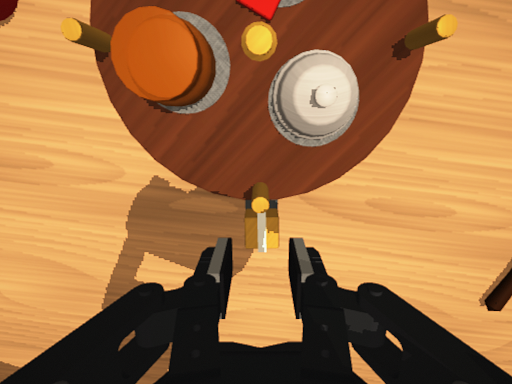

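The wrist view shows the post top at (260,204) against a predicted (259,205), centred between the fingers with nothing else near. I'll descend round it.

Call:
drive_tool(
  series=[
    [[0, 0, 0.02], 0, 0.03],
    [[0, 0, 0.04], 0, 0.03],
    [[0, 0, 0.06], 0, 0.03],
    [[0, 0, 0.08], 0, 0.03],
    [[0, 0, 0.098], 0, 0.03],
    [[0, 0, 0.098], 0, 0.02],
    [[0, 0, 0.098], 0, 0.02],
    [[0, 0, 0.098], 0, 0.02],
  ],
)

```text
time_s: 3.0
position: [0.4214, -0.0056, 0.0641]
tool_rot: [[0.991, 0.131, 0.001], [0.131, -0.991, -0.0], [0.001, 0.001, -1.0]]
ft_force: [0.2, 0.1, -0.6]
grip_width: 0.0201
gripper_force: 0.0
```

Call:
drive_tool(
  series=[
    [[0.0001, 0.005, 0], -2.5, 0.02],
    [[0.0005, 0.0105, 0], -5, 0.02],
    [[0.0018, 0.021, 0], -10, 0.02],
    [[0.0041, 0.0313, 0], -15, 0.02],
    [[0.0073, 0.0414, 0], -20, 0.02],
    [[0.0113, 0.0511, 0], -25, 0.02],
    [[0.0162, 0.0605, 0], -30, 0.02],
    [[0.0219, 0.0694, 0], -35, 0.02],
    [[0.0283, 0.0778, 0], -40, 0.02],
    [[0.0354, 0.0856, 0], -45, 0.02],
    [[0.0432, 0.0927, 0], -50, 0.02],
    [[0.0516, 0.0991, 0], -55, 0.02],
    [[0.0605, 0.1048, 0], -60, 0.02],
    [[0.0699, 0.1097, 0], -65, 0.02],
    [[0.0747, 0.1118, 0], -67.5, 0.02],
    [[0.0796, 0.1137, 0], -70, 0.02],
    [[0.0796, 0.1137, 0], -70, 0.02],
  ],
)

```text
time_s: 4.7
position: [0.5153, -0.1081, 0.0642]
tool_rot: [[0.216, 0.976, 0.002], [0.976, -0.216, -0.001], [-0.0, 0.002, -1.0]]
ft_force: [0.6, -0.8, 0.2]
grip_width: 0.0203
gripper_force: 0.0
```

```bash
python3 m.py; python3 -c "
from h import *
s=env.observe();print(s['position'],s['tool_rot'],s['time_s'],s['ft_force'])"
```

```text
yel
  [440.9 165.3] 273 [ 0.6682 -0.485   0.095 ]
  [271.6 169.5] 30 [ 0.6548 -0.0168  0.095 ]
  [237.6 195.8] 66 [0.5816 0.0768 0.095 ]
  [220.4 201. ] 30 [0.5671 0.1239 0.095 ]
  [261.6 211.3] 76 [0.5392 0.0108 0.095 ]
  [378.3 249. ] 247 [ 0.4379 -0.307   0.095 ]
  [164.  257.3] 84 [0.4132 0.2754 0.095 ]
  [251.7 252.9] 31 [0.4262 0.0371 0.095 ]
  [264.9 270.3] 48 [0.3796 0.0012 0.095 ]
  [273.1 268.9] 20 [ 0.3834 -0.0209  0.095 ]
amb
  [262.6 235. ] 284 [0.475  0.0078 0.104 ]
wh
  [280.1 198.2] 233 [ 0.5785 -0.0436  0.042 ]
  [248.7 206.1] 30 [0.5553 0.0469 0.042 ]
  [269. 268.] 27 [ 0.3798 -0.0118  0.042 ]
dark
  [252.4 210.1] 3381 [0.5438 0.0362 0.05  ]
[ 0.5149444  -0.10791821  0.06404866] [[ 2.17254071e-01  9.76114256e-01  1.27556830e-03]
 [ 9.76115048e-01 -2.17253492e-01 -5.77689966e-04]
 [-2.86769745e-04  1.37060691e-03 -9.99999020e-01]] 4.75 [-0.189966    0.56865744 -0.21319793]
```

View pics/c.png

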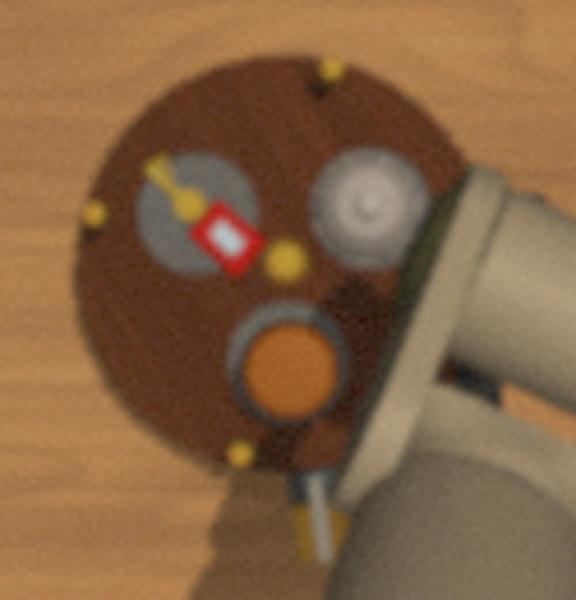

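The tray turned 69° and nothing on it has shifted. The jar (crop (290,370)) is at azimuth 182.4° and the pointer at 188.0°, so 5.6° remain.

Call:
drive_tool(
  series=[
    [[0.0001, 0.004, 0], -1.9, 0.02],
    [[0.0003, 0.008, 0], -3.8, 0.02],
    [[0.0005, 0.0105, 0], -5.0, 0.02],
    [[0.0006, 0.012, 0], -5.7, 0.02],
    [[0.0006, 0.012, 0], -5.7, 0.02],
    [[0.0005, 0.0095, 0], -5.7, 0.02],
    [[0.0005, 0.0095, 0], -5.7, 0.02],
  ],
)

```text
time_s: 5.45
position: [0.5236, -0.1093, 0.0633]
tool_rot: [[0.119, 0.993, -0.0], [0.993, -0.119, 0.0], [0.0, -0.0, -1.0]]
ft_force: [-0.5, 0.3, -0.6]
grip_width: 0.0202
gripper_force: 0.0
```

```bash
cat > f.py <<'E'
from m import *
for i in range(3):
    d=get('top');o=measure(d);A=np.array([.5405,.0104])
    az=lambda p:(np.degrees(np.arctan2(*(p[:2]-A)[::-1]))%360).round(2)
    print('jar',[(az(x[2]),np.hypot(*(x[2][:2]-A)).round(4)) for x in o['amb']],'ptr',[(az(x[2]),x[1]) for x in o['wh'] if x[2][0]<.4],'posts',[(az(x[2]),np.hypot(*(x[2][:2]-A)).round(4)) for x in o['yel'] if .11<np.hypot(*(x[2][:2]-A))<.125])
E
python3 f.py
```

```text
jar [(np.float64(186.49), np.float64(0.0655))] ptr [(np.float64(187.85), np.int32(29))] posts [(np.float64(351.59), np.float64(0.1177)), (np.float64(81.62), np.float64(0.1174)), (np.float64(171.08), np.float64(0.1174))]
jar [(np.float64(186.69), np.float64(0.0652))] ptr [(np.float64(187.83), np.int32(28))] posts [(np.float64(351.72), np.float64(0.1174)), (np.float64(81.84), np.float64(0.117)), (np.float64(170.78), np.float64(0.1179))]
jar [(np.float64(186.63), np.float64(0.0649))] ptr [(np.float64(187.82), np.int32(30))] posts [(np.float64(352.1), np.float64(0.1171)), (np.float64(81.72), np.float64(0.1174)), (np.float64(171.04), np.float64(0.1175))]
```

Still about 1.3° short, so I'll push 5.2 mm (2.5 of it slack), back off and lift clear.

Call:
drive_tool(
  series=[
    [[0, 0.0025, 0], 0, 0.02],
    [[0, 0.004, 0], -0.8, 0.02],
    [[0.0001, 0.0052, 0], -1.3, 0.02],
    [[0.0001, 0.0052, 0], -1.3, 0.02],
    [[0.0001, 0.0025, 0], -1.3, 0.02],
    [[0.0001, 0.0025, 0], -1.3, 0.03],
    [[0.0001, 0.0025, 0], -1.3, 0.03],
    [[0.0001, 0.0025, 0], -1.3, 0.03],
  ],
)

```text
time_s: 6.4
position: [0.5265, -0.1096, 0.0634]
tool_rot: [[0.096, 0.995, 0.0], [0.995, -0.096, -0.0], [-0.0, 0.0, -1.0]]
ft_force: [0.9, 0.1, -0.7]
grip_width: 0.0298
gripper_force: 0.0
```

```bash
python3 f.py
```

```text
jar [(np.float64(188.11), np.float64(0.0653))] ptr [(np.float64(187.82), np.int32(28))] posts [(np.float64(353.0), np.float64(0.1174)), (np.float64(83.28), np.float64(0.117)), (np.float64(172.62), np.float64(0.1183))]
jar [(np.float64(187.93), np.float64(0.0652))] ptr [(np.float64(187.83), np.int32(28))] posts [(np.float64(353.16), np.float64(0.1175)), (np.float64(83.19), np.float64(0.1172)), (np.float64(172.54), np.float64(0.1186))]
jar [(np.float64(188.35), np.float64(0.0654))] ptr [(np.float64(187.76), np.int32(27))] posts [(np.float64(352.89), np.float64(0.1172)), (np.float64(83.02), np.float64(0.1169)), (np.float64(172.74), np.float64(0.1187))]
```

Aligned to within about 0.3°. Lifting straight up and drawing back for an unobstructed check.

Call:
drive_tool(
  series=[
    [[0, 0, -0.02], 0, 0.03],
    [[0, 0, -0.04], 0, 0.03],
    [[0, 0, -0.07], 0, 0.03],
    [[0, 0, -0.1], 0, 0.03],
    [[0, 0, -0.14], 0, 0.03],
    [[0, 0, -0.17], 0, 0.03],
    [[-0.04, 0, -0.17], 0, 0.03],
    [[-0.08, 0, -0.17], 0, 0.03],
    [[-0.12, 0, -0.17], 0, 0.03],
    [[-0.16, 0, -0.17], 0, 0.03],
    [[-0.2, 0, -0.17], 0, 0.03],
    [[-0.23, 0, -0.17], 0, 0.03],
    [[-0.25, 0, -0.17], 0, 0.03],
    [[-0.25, 0, -0.17], 0, 0.03],
  ],
)

```text
time_s: 7.95
position: [0.5017, -0.3608, 0.2326]
tool_rot: [[0.099, 0.995, -0.001], [0.995, -0.099, 0.0], [0.0, -0.001, -1.0]]
ft_force: [-0.4, -0.9, -1.5]
grip_width: 0.0298
gripper_force: 0.0
```

```bash
python3 f.py; python3 m.py|head -0; python3 -c "
from h import *
d=np.load('last_top.npz');cv2.imwrite('pics/e.png',cv2.resize(d['img'][:,:,::-1],(800,600)))"
```

```text
jar [(np.float64(187.4), np.float64(0.0652))] ptr [(np.float64(187.97), np.int32(59))] posts [(np.float64(352.89), np.float64(0.1172)), (np.float64(83.06), np.float64(0.1167)), (np.float64(262.84), np.float64(0.1172)), (np.float64(172.92), np.float64(0.1177))]
jar [(np.float64(187.72), np.float64(0.0655))] ptr [(np.float64(187.94), np.int32(60))] posts [(np.float64(352.66), np.float64(0.1174)), (np.float64(82.89), np.float64(0.1171)), (np.float64(262.75), np.float64(0.1173)), (np.float64(172.87), np.float64(0.1177))]
jar [(np.float64(187.45), np.float64(0.0656))] ptr [(np.float64(187.94), np.int32(60))] posts [(np.float64(352.8), np.float64(0.1165)), (np.float64(82.98), np.float64(0.1171)), (np.float64(262.71), np.float64(0.1173)), (np.float64(172.91), np.float64(0.1175))]Exception ignored on flushing sys.stdout:
BrokenPipeError: [Errno 32] Broken pipe
```

View pics/e.png

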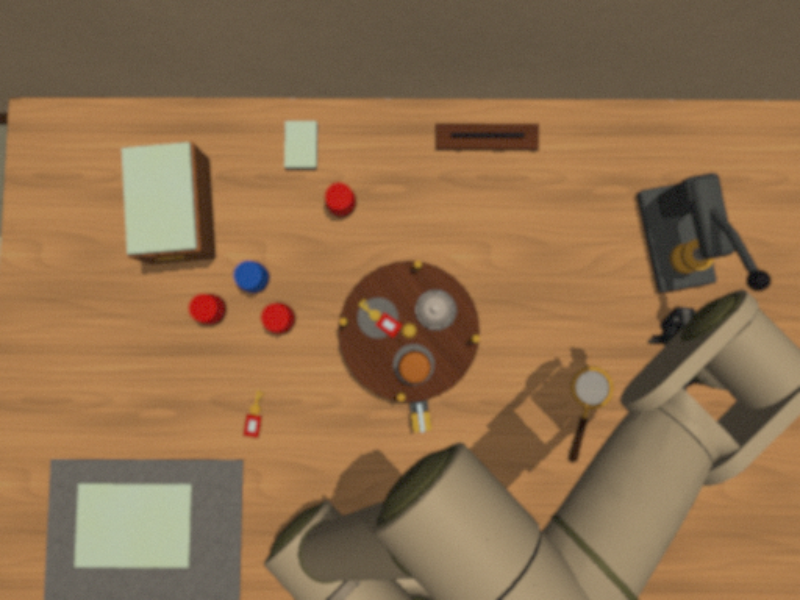

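The final view shows the jar at (414,366) on the line from the axis (409,332) to the pointer (420,415), within about 0.5°. Key B and the magnifier have not moved, and the arm is clear of the tray and everything else.

```bash
python3 -c "
from rig import env
print(env.close_job())"
```

```text
the job is handed in; nothing more can be done
None
```

The job is handed in: I pushed the tray about 75° counter-clockwise by one brass post, and the last camera check put the amber jar within about 0.5° of the pointer, at rest, with only that post touched.

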